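# Fill the vial clamp and hold its cam at the high point

## Robot

A 6-joint arm with a two-finger parallel gripper is mounted at the origin on a cart in front of the work surface, level with it; the furniture and walls round the work are solid. World frame = base frame: x ahead of the robot, y to its left, z up, the work surface at z = 0. Lengths are in m, angles in rad, forces in N, time in s.
With the tool pointing down it reaches from about 0.35 to 1 m from the base axis. Payload 7.1 kg.
Tool frame: the origin (TCP) lies midway between the tips of the shut fingers; the grasp point (between the pads) lies 19 mm behind it; z points along the fingers, y is the line along which they close (so a half turn about z gives the same grasp; the last joint's range is limited). The gripper opens to 85 mm and grips with 20 to 120 N. Pads are 22 mm wide; open, the fingers measure 114 mm over their backs; the gripper's body (76 mm by 85 mm) begins 54 mm behind the grasp point. The pads swing forward as they close: fully open they stand 13 mm farther back than shut.
Start: joints at [1.17, 0.423, 1.63, -0, 1.089, -0.019], TCP at [0.233, 0.58, 0.231] pointing down, gripper open.
Joint ranges: [-3, 3], [-0.9, 2.11], [0.09, 2.58], [-1.31, 4.45], [0.11, 2.69], [-2.54, 2.54]. Speed limits (rad/s): [2.39, 2.39, 3.01, 3.14, 3.14, 3.14].

## Interface

Orientations are given as a rotation vector (axis times angle).
In Python, from plant import ctrl, snapshot, job, models gives the robot as it stands.
- The arm moves only by the tool carry_out, never from a script. Its argument "rows" is a list of rows, each a list of 2 entries, a list of its own where there are three numbers: the shift along the tool's x, y, z scaled (see below), then the turn about the tool's z scaled (see below). A call has 1 to 12 rows; each row shifts and turns the commanded pose from where the row before left it, along the tool's axes as they then stand; what a row does not reach is not made up. The controller multiplies each number of a shift by 0.025 m and each number of a turn by 0.12 rad. A row lasts 1/8 s, in which the tool goes at most 62.5 mm and 10.7 degrees, less where a joint would pass 70% of its speed; a pose out of reach is approached as far as the arm can. A call with a number of a shift or a turn outside -1 to 1 is refused whole. A call with a gripper value outside its range is refused whole. "fingers" is the closure in counts, from 0 (fully open) to 255 (shut), set as the call begins (left out, the last holds). The fingers move at their own pace and stop on an object; "force" is the grip in N (left out, the last holds). Time passes only in rows, so rows that do not move let the fingers close. It gives the time, the measured TCP pose, the force, the opening and the grip force at its end, in the units of the state.
- ctrl.get_obs(): the state, without advancing time (a new reading comes with each control period).
- snapshot(name): name is "scene" or "top"; returns a dict with "pixels" (400x640x3 uint8, red, green, blue), "range_z" (400x640 float32, m along the optical axis (not along the pixel's ray), 0 where there is no reading), "fx", "fy", "cx", "cy" (pixels), "dist" ([k1, k2, p1, p2, k3] as OpenCV has them; the pictures are not rectified), "world_from_camera" (4x4, takes a point from camera to world coordinates). Camera axes: x right, y down, z forward; pixel columns grow to the right and rows downward; lengths in m; the calibration is good to about 2 mm. A picture is of the moment at which its call begins.
- job.sign_off(): hands the job in; it is judged then, once.
Trained networks look in a picture, given as the dict that the camera call returned (one of the last four; its "shot" number tells which), for a name from the list of things; names that differ only in an ending like _2 or _b are one class to them, and where a whole thing is asked for, a point or a joint stands for the part that bears it (a point fixed in the world has none). Each returns a list of dicts, best first, with "confidence" (0 to 1); they miss things now and then, are a little off and sometimes report something else, mostly with a low value. They report only what shows in the picture. A call takes as long as a camera call. They do not tell look-alikes from the thing itself.
- models.search_frame(picture, name): "position" ([x, y, z] in m, in world coordinates, good to about 4 mm: the middle of the surface that is visible of it).
- models.masks_of(picture, name): "region" (400x640 bool, what is visible of it).
- models.tip_of(picture, name): "position" ([x, y, z] in m, in world coordinates, good to about 4 mm: a listed point, or the origin of a listed thing).
The state is a dict: "clock": time; "joint_pos": joint angles; "joint_vel": joint speeds; "tau": joint torques, N m; "tcp_pos": TCP position; "tool_rot": TCP orientation; "wrist_force": force on the tool from outside, world axes, zero at the start; "wrist_torque": the same for the moment, N m; "opening": finger opening in m; "gripper_force": force on a finger pad.
Only numpy, scipy, OpenCV 4.12 (cv2) and the standard library are available. Lean on these libraries where they do the work, as an engineer would, in place of code of your own. Each camera call takes 0.05 s, during which the arm holds its last target. There are 200 camera calls.

## Task

Put the two spare vials, of the same size as those already in the clamp rack, upright into its two empty pockets; leave the seated vials in their pockets, and leave the shorter vial and the other things alone. Then swing the cam lever to the cam's high point, where it pushes the pressing bar farthest against the vials (the lever then points straight away from the bar), and finish while still holding the lever there: it swings back when let go.

Things in the scene. Friction and masses are not known exactly. Their poses are not given: they have to be found in the camera images.
- clamp_rack: fixed aluminium clamp rack, 224 mm along its y, 132 along x, turned up to 0.25 rad. Origin: on the worktop, middle of the inner face of the 20 mm high stop wall (robot side); x points over the pockets to bar and cam, z up. Four bottomless pockets along y, 52 mm apart, 36 mm wide between 18 mm high ribs, 34.5 mm from wall to retracted plungers. Only vials and knob rise above 28 mm
- pocket_0 (a point): point on the worktop in pocket 0 of the rack, at x = 15.5 mm, y = -78 mm of the rack; a vial with its centre there clears the wall by 2 mm and the plunger by 3 to 6 mm
- pocket_1 (a point): point on the worktop in pocket 1 of the rack, at x = 15.5 mm, y = -26 mm of the rack; a vial with its centre there clears the wall by 2 mm and the plunger by 3 to 6 mm
- pocket_2 (a point): point on the worktop in pocket 2 of the rack, at x = 15.5 mm, y = 26 mm of the rack; a vial with its centre there clears the wall by 2 mm and the plunger by 3 to 6 mm
- pocket_3 (a point): point on the worktop in pocket 3 of the rack, at x = 15.5 mm, y = 78 mm of the rack; a vial with its centre there clears the wall by 2 mm and the plunger by 3 to 6 mm
- press_bar (a joint): travel in m of the steel pressing bar towards the stop wall: 0 back, 0.010 farthest (10 mm x the sine of the lever value). The bar (196 mm along y, top at 20 mm) carries one sprung plunger for each pocket, about 400 N/m, which at full travel presses a vial against the wall with 1 to 2 N
- cam_lever (a joint): cam lever angle, rad: 0 = parallel to the bar, pointing to the rack's +y; grows clockwise from above; 1.571 = pointing along the rack's +x, away from the bar: the high point; beyond, the bar goes back. Stops at 0 and 2.4. Return spring 0.25 N m/rad and friction 0.13 N m: it stays by itself only below 0.5 (starts at 0 to 0.3) and takes up to 6 N at the knob
- cam_axis (a point): point on the lever's vertical turning axis, 83 mm along the rack's x from its origin, 50 mm above the worktop
- knob (a point): point to grip on the upright round black knob at the lever's end, 90 mm from the turning axis, 50 mm above the worktop: the knob is 18 mm in diameter from 35 to 63 mm above the worktop, its top at 66 mm; the lever arm below it lies 21 to 27 mm above the worktop
- seated_0: upright screw-cap sample vial, body tapering from 25 mm in diameter near the foot to 30 mm (the widest) at a height of 41 mm, cap 26 mm in diameter above that, its top at 50 mm; 25 g or so; origin at the centre of its underside, z up along its axis. Stands in one of the pockets from the start
- seated_1: upright screw-cap sample vial, body tapering from 25 mm in diameter near the foot to 30 mm (the widest) at a height of 41 mm, cap 26 mm in diameter above that, its top at 50 mm; 25 g or so; origin at the centre of its underside, z up along its axis. Stands in one of the pockets from the start
- spare_0: upright screw-cap sample vial, body tapering from 25 mm in diameter near the foot to 30 mm (the widest) at a height of 41 mm, cap 26 mm in diameter above that, its top at 50 mm; 25 g or so; origin at the centre of its underside, z up along its axis. A spare, on the worktop right of the rack
- spare_1: upright screw-cap sample vial, body tapering from 25 mm in diameter near the foot to 30 mm (the widest) at a height of 41 mm, cap 26 mm in diameter above that, its top at 50 mm; 25 g or so; origin at the centre of its underside, z up along its axis. A spare, on the worktop right of the rack
- small_vial: shorter screw-cap vial, 27 mm in diameter, 40 mm high, on the worktop near the spares; not for this rack; origin at the centre of its underside
- timer: bystander: white square timer 62 x 62 x 19 mm lying on the worktop; origin at the centre of its underside
- usb_stick: bystander: black memory stick 18 x 53 x 9 mm lying near the front edge; origin at the centre of its underside
Mind the look-alikes: they are no part of the job. Leave any orange look-alike of the spare_1 alone. Leave any pink look-alike of the spare_0 alone.

How it is judged:
On the way, in this order (a step that is already met when the one before it is completed fails the run):
1. all four pockets hold an upright vial standing on the worktop, let go, with the lever still back (horizontal distance between any of seated_0, seated_1, spare_0, spare_1 and pocket_0 below 0.009 m and horizontal distance between any of seated_0, seated_1, spare_0, spare_1 and pocket_1 below 0.009 m and horizontal distance between any of seated_0, seated_1, spare_0, spare_1 and pocket_2 below 0.009 m and horizontal distance between any of seated_0, seated_1, spare_0, spare_1 and pocket_3 below 0.009 m and height (world z) of each of seated_0, seated_1, spare_0, spare_1 below 0.005 m and angle between each of seated_0, seated_1, spare_0, spare_1's own z axis and vertical below 0.15 rad and contact force between the fingers and seated_0 below 0.1 N and contact force between the fingers and seated_1 below 0.1 N and contact force between the fingers and spare_0 below 0.1 N and contact force between the fingers and spare_1 below 0.1 N and value of joint cam_lever below 1 rad), for 0.2 s.
2. the cam lever is at the high point (value of joint cam_lever between 1.42 and 1.72 rad), for 0.2 s.
At the end, for the whole second after the job is handed in: Each pocket holds one full-size vial (within 9 mm of its point, upright within 0.15 rad, underside below 5 mm), pressed by the bar with over 0.5 N; bar travel over 9.2 mm; lever at rest at 1.42 to 1.72 rad, held by the fingers with over 1 N (all of step 2 and horizontal distance between any of seated_0, seated_1, spare_0, spare_1 and pocket_0 below 0.009 m and horizontal distance between any of seated_0, seated_1, spare_0, spare_1 and pocket_1 below 0.009 m and horizontal distance between any of seated_0, seated_1, spare_0, spare_1 and pocket_2 below 0.009 m and horizontal distance between any of seated_0, seated_1, spare_0, spare_1 and pocket_3 below 0.009 m and height (world z) of each of seated_0, seated_1, spare_0, spare_1 below 0.005 m and angle between each of seated_0, seated_1, spare_0, spare_1's own z axis and vertical below 0.15 rad and value of joint press_bar above 0.0092 m and contact force between press_bar and seated_0 above 0.5 N and contact force between press_bar and seated_1 above 0.5 N and contact force between press_bar and spare_0 above 0.5 N and contact force between press_bar and spare_1 above 0.5 N and contact force between the fingers and cam_lever above 1 N and velocity of joint cam_lever between -0.1 and 0.1 rad/s); the arm keeps its last pose, push and grip.
It fails at once if a seated vial is lifted out or knocked over (height (world z) of any of seated_0, seated_1 above 0.02 m or angle between any of seated_0, seated_1's own z axis and vertical above 0.5 rad).
It fails at once if the shorter vial, the timer or the memory stick is moved more than 30 mm (distance of any of small_vial, timer, usb_stick from where it was at the start of the episode above 0.03 m).
It also fails if it takes over 61 s, if anything falls off the work surface, if the arm or the gripper's body presses on something with over 40 N, if the wrist force passes 120 N, or if a joint passes its speed limit or range.

## Working session

There is one attempt and no reset: what is moved stays moved. The work goes in short steps, Python scripts to look and compute and a tool call to move; the robot and the scene stay as the last step left them, time stands still between calls to the robot, and variables do not carry over. Pictures are saved under pics/ and viewed, at most 10 in all, crops included, and the job is handed in when it is done.

Besides the shell and the picture viewer there is one more tool, called after "Emit:" by a JSON object that holds its "name" and its "arguments". carry_out: Moves the arm, as the interface text tells. Shifts and turns lie within -1 to 1; 1 stands for 0.025 m of shift or 0.12 rad of turn. Its arguments: {"type":"object","properties":{"rows":{"type":"array","items":{"type":"array"}},"fingers":{"type":"number"},"force":{"type":"number"}},"required":["rows"]}

```bash
mkdir -p pics; cat > h.py <<'E'
import numpy as np, cv2
from plant import ctrl, snapshot, job, models
def save(p,n): cv2.imwrite('pics/'+n+'.png', cv2.cvtColor(p['pixels'],cv2.COLOR_RGB2BGR))
def cloud(p):
    h,w=p['range_z'].shape
    u,v=np.meshgrid(np.arange(w),np.arange(h))
    K=np.array([[p['fx'],0,p['cx']],[0,p['fy'],p['cy']],[0,0,1.]])
    n=cv2.undistortPoints(np.stack([u,v],-1).reshape(-1,1,2).astype(np.float64),K,np.array(p['dist'],float)).reshape(h,w,2)
    z=p['range_z'][...,None]
    P=np.concatenate([n*z,z],-1); T=np.array(p['world_from_camera'])
    W=P@T[:3,:3].T+T[:3,3]; W[p['range_z']==0]=np.nan
    return W
E
python3 - <<'E'
from h import *
for c in ['top','scene']:
    p=snapshot(c); save(p,c+'0'); print(c)
    for n in ['clamp_rack','pocket_0','pocket_1','pocket_2','pocket_3','knob','cam_axis','spare_0','seated_0','small_vial','timer','usb_stick']:
        f=models.tip_of if n not in('x',) else models.search_frame
        print(n,[(np.round(d['position'],3).tolist(),round(d['confidence'],2)) for d in f(p,n)])
o=ctrl.get_obs(); print({k:np.round(v,3) for k,v in o.items()})
E
```

```text
top
clamp_rack [([0.446, 0.003, -0.002], 0.59), ([0.463, -0.021, -0.0], 0.57)]
pocket_0 [([0.453, 0.032, -0.001], 0.94), ([0.444, 0.082, -0.0], 0.9), ([0.478, -0.066, 0.001], 0.89), ([0.467, -0.018, -0.001], 0.61), ([0.697, -0.168, 0.001], 0.42)]
pocket_1 [([0.453, 0.032, -0.001], 0.94), ([0.444, 0.082, -0.0], 0.9), ([0.478, -0.066, 0.001], 0.89), ([0.467, -0.018, -0.001], 0.61), ([0.697, -0.168, 0.001], 0.42)]
pocket_2 [([0.453, 0.032, -0.001], 0.94), ([0.444, 0.082, -0.0], 0.9), ([0.478, -0.066, 0.001], 0.89), ([0.467, -0.018, -0.001], 0.61), ([0.697, -0.168, 0.001], 0.42)]
pocket_3 [([0.453, 0.032, -0.001], 0.94), ([0.444, 0.082, -0.0], 0.9), ([0.478, -0.066, 0.001], 0.89), ([0.467, -0.018, -0.001], 0.61), ([0.697, -0.168, 0.001], 0.42)]
knob [([0.507, 0.109, 0.047], 0.52)]
cam_axis [([0.526, 0.021, 0.045], 0.77), ([0.445, 0.004, -0.0], 0.66)]
spare_0 [([0.518, -0.318, 0.003], 0.62), ([0.48, -0.259, 0.001], 0.54), ([0.62, -0.354, 0.001], 0.51)]
seated_0 [([0.503, 0.108, 0.048], 0.7), ([0.461, 0.031, 0.0], 0.59), ([0.468, -0.019, 0.001], 0.4)]
small_vial [([0.451, -0.393, -0.002], 
[... 1172 characters left out ...]
ll_vial [([0.45, -0.391, 0.001], 0.63)]
timer [([0.695, -0.166, 0.002], 0.87)]
usb_stick [([0.469, -0.019, -0.002], 0.56), ([0.409, -0.176, 0.001], 0.45), ([0.527, 0.021, 0.052], 0.28)]
{'clock': np.float64(1.3), 'joint_pos': array([ 1.17 ,  0.423,  1.63 , -0.   ,  1.089, -0.019]), 'joint_vel': array([-0.   ,  0.   ,  0.001, -0.001,  0.001, -0.003]), 'tau': array([ 1.0000e-03, -5.5736e+01, -2.8214e+01,  0.0000e+00,  1.0000e-03,
        0.0000e+00]), 'tcp_pos': array([0.233, 0.58 , 0.231]), 'tool_rot': array([ 0.596,  3.084, -0.   ]), 'wrist_force': array([ 0.294, -0.092,  0.176]), 'wrist_torque': array([ 0.021, -0.026, -0.025]), 'gripper_force': np.float64(0.0), 'opening': np.float64(0.085)}
```

View pics/top0.png

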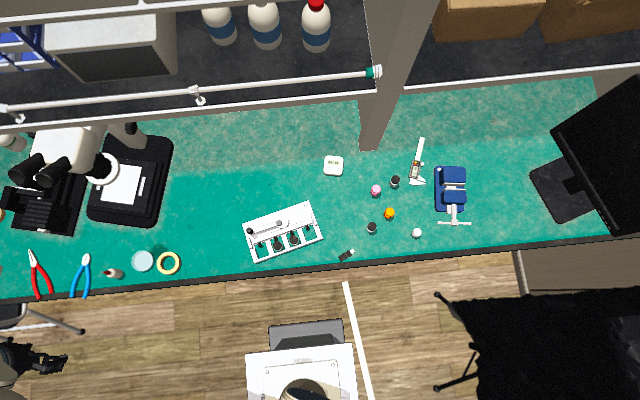

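View pics/scene0.png

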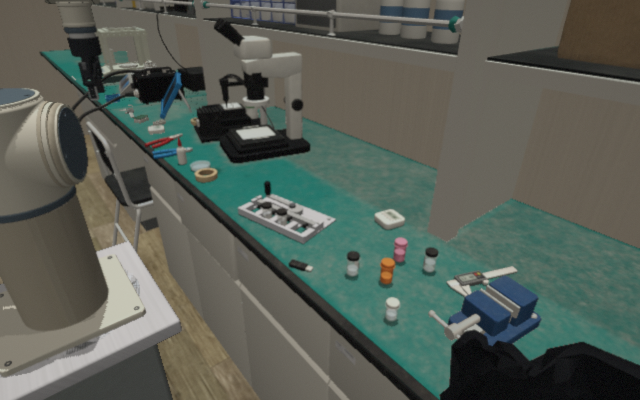

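The overview shows the rack at top px (283,232), black-capped spares at about (372,228) and (395,181), pink at (376,190), orange at (389,214), and the small white vial at (417,233). Next I'll zoom in and refine the positions.

```bash
python3 - <<'E'
from h import *
p=snapshot('top'); W=cloud(p)
c=p['pixels'][190:275,230:335]; a=cv2.resize(c,None,fx=7,fy=7,interpolation=cv2.INTER_CUBIC)
cv2.imwrite('pics/rk.png',cv2.cvtColor(a[:590,:790],cv2.COLOR_RGB2BGR))
q=snapshot('scene'); V=cloud(q)
def blobs(W,lo,hi,n,pix):
    m=((W[...,2]>lo)&(W[...,2]<hi)&(W[...,0]>.38)&(W[...,0]<.66)&(W[...,1]>-.42)&(W[...,1]<.16)).astype(np.uint8)
    k,l,s,cc=cv2.connectedComponentsWithStats(m)
    print(n)
    for i in range(1,k):
        if s[i,4]>=4:
            P=W[l==i]; print(s[i,4],np.round(cc[i]),P.mean(0).round(4),P.min(0).round(3),P.max(0).round(3),pix[l==i].mean(0).round())
blobs(W,.035,.08,'top',p['pixels']); blobs(V,.035,.08,'scene',q['pixels'])
# rack border fit (top)
m=((W[...,2]>.013)&(W[...,2]<.035)&(W[...,0]>.38)&(W[...,0]<.62)&(W[...,1]>-.14)&(W[...,1]<.16))
P=W[m][:,:2]; print(cv2.minAreaRect(P.astype(np.float32)), m.sum())
for n in ['pocket_0','knob','cam_axis','seated_0']:
  for pp in (p,q): print(n,[(np.round(d['position'],3).tolist(),round(d['confidence'],2)) for d in models.tip_of(pp,n)])
E
```

```text
top
74 [395. 180.] [ 0.6185 -0.3478  0.0484] [ 0.605 -0.362  0.037] [ 0.633 -0.335  0.055] [78. 82. 77.]
73 [375. 189.] [ 0.5954 -0.2846  0.048 ] [ 0.583 -0.3    0.037] [ 0.609 -0.272  0.055] [245. 190. 216.]
70 [389. 212.] [ 0.5192 -0.3159  0.0491] [ 0.507 -0.33   0.04 ] [ 0.531 -0.304  0.057] [249. 185.   3.]
75 [371. 226.] [ 0.4814 -0.2562  0.0487] [ 0.468 -0.271  0.038] [ 0.496 -0.244  0.057] [82. 84. 78.]
36 [249. 231.] [0.5048 0.1092 0.0615] [0.498 0.101 0.037] [0.513 0.118 0.07 ] [63. 61. 64.]
52 [417. 232.] [ 0.452  -0.3919  0.0394] [ 0.441 -0.403  0.035] [ 0.464 -0.381  0.044] [249. 249. 247.]
79 [293. 240.] [ 0.4662 -0.0189  0.0481] [ 0.453 -0.033  0.037] [ 0.48  -0.005  0.055] [86. 90. 83.]
77 [277. 245.] [0.4538 0.0312 0.0486] [0.44  0.017 0.038] [0.468 0.044 0.055] [77. 79. 73.]
scene
76 [267. 186.] [0.503  0.1069 0.0528] [0.496 0.1   0.036] [0.513 0.118 0.067] [21. 38. 36.]
97 [266. 206.] [0.4513 0.0276 0.0463] [0.439 0.018 0.035] [0.466 0.045 0.052] [78. 76. 73.]
106 [281. 212.] [ 0.463  -0.0224  0.0465] [ 0.452 -0.033  0.035] [ 0.48  -0.005  0.053] [77. 76. 72.]
138 [
[... 465 characters left out ...]
  0.035] [ 0.463 -0.381  0.042] [178. 181. 169.]
((0.4947012960910797, 0.0142398402094841), (0.11688460409641266, 0.2237263321876526), 13.36474323272705) 1186
pocket_0 [([0.481, -0.068, 0.0], 0.92), ([0.446, 0.087, -0.004], 0.79)]
pocket_0 [([0.477, -0.065, 0.001], 0.81), ([0.442, 0.083, -0.003], 0.77)]
knob [([0.505, 0.103, 0.049], 0.76), ([0.48, -0.067, -0.001], 0.33)]
knob [([0.508, 0.11, 0.051], 0.75)]
cam_axis [([0.528, 0.023, 0.045], 0.86)]
cam_axis [([0.525, 0.021, 0.052], 0.85)]
seated_0 [([0.468, -0.017, 0.0], 0.54), ([0.465, -0.019, 0.0], 0.47), ([0.457, 0.028, -0.001], 0.46)]
seated_0 [([0.461, -0.022, -0.005], 0.62), ([0.452, 0.032, 0.002], 0.43), ([0.472, -0.017, -0.003], 0.16)]
```

View pics/rk.png

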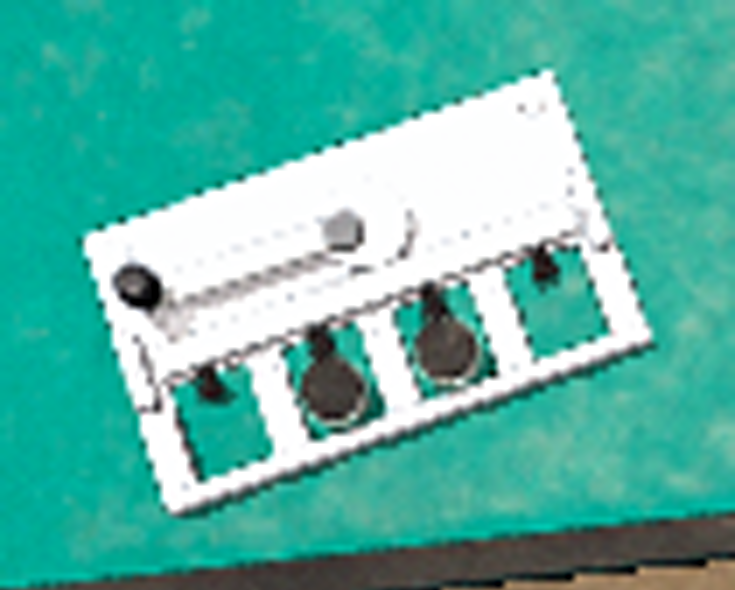

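Pockets 1 and 2 hold vials (crop px (335,385) and (447,348)). Pockets 0 and 3 are empty, and the lever is at about 0 with its knob at (138,287). I'll align the tool with the rack (tool x = rack y, tool y = rack x), so the fingers close across the wall and bar.

Emit:
{"name": "carry_out", "arguments": {"rows": [[[-0.5, -0.6, 0], 0.992], [[-0.6, -0.5, 0], 0.992], [[-0.7, -0.4, 0], 0.992], [[-0.8, -0.3, 0], 0.992], [[-0.9, -0.2, 0], 0.992], [[-0.9, -0.1, 0], 0.992], [[-1, 0, 0], 0.992], [[-1, 0, 0], 0.992], [[-1, 0, 0], 0], [[-1, 0, 0], 0], [[-1, 0, 0], 0], [[-1, 0, 0], 0]], "fingers": 60, "force": 20}}

```text
clock: 3.3
tcp_pos: [0.3294, 0.322, 0.2315]
tool_rot: [1.943, 2.468, 0.001]
wrist_force: [0.2, 0.4, 0.4]
opening: 0.0653
gripper_force: 0.0
```

```bash
cat >> h.py <<'E'
from scipy.spatial.transform import Rotation as Ro
def st(*targets):
    o=ctrl.get_obs(); R=Ro.from_rotvec(o['tool_rot']).as_matrix()
    print('t',o['clock'],'tcp',o['tcp_pos'].round(4),'yang',np.arctan2(R[1,1],R[0,1]).round(4),'tilt',R[2,:2].round(4),'op',o['opening'],'gf',o['gripper_force'],'F',o['wrist_force'].round(1),'q',o['joint_pos'].round(2))
    for t in targets: print(t,'units',(R.T@(np.array(t)-o['tcp_pos'])/.025).round(2))
E
python3 -c "
from h import *
st([.481,-.257,.12],[.481,-.257,.024])"
```

```text
t 3.3 tcp [0.3294 0.322  0.2315] yang 0.2367 tilt [0.0002 0.0004] op 0.06534801188633604 gf 0.0 F [0.2 0.4 0.4] q [ 0.75  0.18  1.98 -0.    0.98  0.51]
[0.481, -0.257, 0.12] units [-23.94   0.46   4.46]
[0.481, -0.257, 0.024] units [-23.94   0.46   8.3 ]
```

Emit:
{"name": "carry_out", "arguments": {"rows": [[[-1, 0, 0], 0], [[-1, 0, 0], 0], [[-1, 0, 0], 0], [[-1, 0, 0], 0], [[-1, 0, 0], 0], [[-1, 0, 0], 0], [[-1, 0, 0], 0], [[-1, 0, 0], 0], [[-1, 0, 0], 0], [[-1, 0, 0], 0], [[-1, 0, 0], 0], [[-1, 0, 0], 0]]}}

```text
clock: 4.8
tcp_pos: [0.3998, 0.0302, 0.2315]
tool_rot: [1.943, 2.468, 0.001]
wrist_force: [1.0, -0.5, -0.0]
opening: 0.0654
gripper_force: 0.0
```

Emit:
{"name": "carry_out", "arguments": {"rows": [[[-1, 0, 0], 0], [[-1, 0, 0], 0], [[-1, 0, 0], 0], [[-1, 0, 0], 0], [[-1, 0, 0.4], 0], [[-1, 0, 0.5], 0], [[-1, 0, 0.6], 0], [[-1, 0, 0.6], 0], [[-1, 0.1, 0.6], 0], [[-1, 0.1, 0.6], 0], [[-0.8, 0.1, 0.6], 0], [[0, 0.1, 0.5], 0]]}}

```text
clock: 6.3
tcp_pos: [0.4731, -0.2301, 0.1208]
tool_rot: [1.945, 2.466, 0.0]
wrist_force: [0.1, 0.1, 0.3]
opening: 0.0656
gripper_force: 0.0
```

```bash
python3 -c "
from h import *
p=snapshot('scene');save(p,'s2')
st([.481,-.2575,.12],[.481,-.2575,.022])"
```

```text
t 6.35 tcp [ 0.472  -0.2288  0.1193] yang 0.2356 tilt [ 0.0015 -0.0015] op 0.0650979870353021 gf 0.0 F [-0.5 -0.2  0. ] q [-0.47  0.44  1.92  0.    0.78 -0.71]
[0.481, -0.2575, 0.12] units [-1.2   0.08 -0.03]
[0.481, -0.2575, 0.022] units [-1.21  0.09  3.89]
```

Emit:
{"name": "carry_out", "arguments": {"rows": [[[-0.6, 0.05, 0], 0], [[-0.6, 0.03, 0], 0], [[0, 0, 0.8], 0], [[0, 0, 0.8], 0], [[0, 0, 0.8], 0], [[0, 0, 0.8], 0], [[0, 0, 0.7], 0], [[0, 0, 0], 0]]}}

```text
clock: 7.35
tcp_pos: [0.4811, -0.2577, 0.023]
tool_rot: [-1.943, -2.467, 0.0]
wrist_force: [-0.2, 0.4, 0.5]
opening: 0.0652
gripper_force: 0.0
```

Emit:
{"name": "carry_out", "arguments": {"rows": [[[0, 0, 0], 0], [[0, 0, 0], 0], [[0, 0, 0], 0], [[0, 0, 0], 0], [[0, 0, 0], 0]], "fingers": 255, "force": 20}}

```text
clock: 7.98
tcp_pos: [0.4821, -0.2581, 0.0246]
tool_rot: [1.943, 2.467, 0.0]
wrist_force: [-0.8, -0.7, 6.1]
opening: 0.0285
gripper_force: 19.8
```

```bash
python3 -c "
from h import *
p=snapshot('scene');save(p,'s3')
cv2.imwrite('pics/s3c.png',cv2.cvtColor(cv2.resize(p['pixels'][150:330,230:470],None,fx=3,fy=3),cv2.COLOR_RGB2BGR))
st([.4785,-.0695,.022])"
```

```text
t 8.025 tcp [ 0.4821 -0.2581  0.0247] yang 0.2367 tilt [-0.0011  0.0011] op 0.028184311969131494 gf 19.772790600545704 F [-0.5  0.1  6.5] q [-0.51  0.63  1.9  -0.    0.61 -0.75]
[0.4785, -0.0695, 0.022] units [7.37 1.63 0.1 ]
```

View pics/s3c.png

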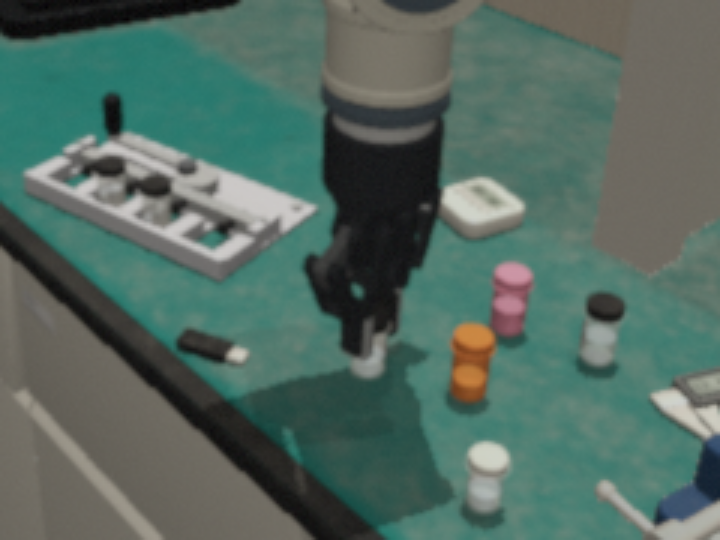

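The vial is gripped at crop (368,360). Lift it and carry it to above pocket 0.

Emit:
{"name": "carry_out", "arguments": {"rows": [[[0, 0, -0.6], 0], [[0, 0, -1], 0], [[0.5, 0, -1], 0], [[1, 0.3, 0], 0], [[1, 0.3, 0], 0], [[1, 0.3, 0], 0], [[1, 0.3, 0], 0], [[1, 0.3, 0], 0], [[1, 0.1, 0], 0], [[0.8, 0, 0], 0], [[0, 0, 0], 0], [[0, 0, 0], 0]]}}

```text
clock: 9.52
tcp_pos: [0.478, -0.0713, 0.0891]
tool_rot: [1.943, 2.468, 0.0]
wrist_force: [0.4, 0.3, 0.1]
opening: 0.0278
gripper_force: 19.9
```

```bash
python3 - <<'E'
from h import *
p=snapshot('scene');V=cloud(p)
st([.4785,-.0695,.024])
# vial below fingers: points z 0.055..0.085 near tcp
t=ctrl.get_obs()['tcp_pos']; xr=np.array([.972,.235]); yr=np.array([-.235,.972])
d=V[...,:2]-t[:2]
m=(np.hypot(d[...,0],d[...,1])<.03)&(V[...,2]>.04)&(V[...,2]<t[2]-.004)
P=V[m]; print(m.sum(),P.min(0),P.max(0)); e=P[:,:2]-t[:2]
# circle fit on side
from scipy.optimize import least_squares
r=lambda c:np.hypot(P[:,0]-c[0],P[:,1]-c[1])-(.0125+.0025*np.clip((P[:,2]-c[2])/.041,0,1))
s=least_squares(r,[t[0],t[1],.062],loss='soft_l1',f_scale=.001); print(s.x, (s.x[:2]-t[:2])@np.c_[xr,yr],np.abs(s.fun).mean(), P[:,2].min())
cv2.imwrite('pics/s4.png',cv2.cvtColor(cv2.resize(p['pixels'][130:280,220:420],None,fx=4,fy=4,interpolation=cv2.INTER_CUBIC)[:600,:800],cv2.COLOR_RGB2BGR))
print(models.tip_of(p,'spare_0'))
print(models.tip_of(p,'pocket_0'))
E
```

```text
t 9.575 tcp [ 0.478  -0.0715  0.089 ] yang 0.2363 tilt [-0.0003  0.0005] op 0.02850670368396845 gf 19.90624142519664 F [-0.5 -0.1 -0.8] q [-0.17  0.45  2.03 -0.    0.66 -0.41]
[0.4785, -0.0695, 0.024] units [0.07 0.04 2.6 ]
71 [ 0.46371128 -0.08279451  0.06670915] [ 0.48513986 -0.06332143  0.08409084]
[ 0.47774013 -0.06913508  0.0845701 ] [0.0003481 0.0023517] 0.0007868032991543043 0.06670915439647351
[{'position': [0.525, -0.3173, -0.0017], 'confidence': 0.77}, {'position': [0.5963, -0.29, 0.0005], 'confidence': 0.68}, {'position': [0.6203, -0.3517, -0.0035], 'confidence': 0.56}, {'position': [0.4777, -0.0714, 0.0635], 'confidence': 0.54}]
[{'position': [0.4553, 0.0329, 0.0011], 'confidence': 0.88}, {'position': [0.4686, -0.0186, 0.001], 'confidence': 0.79}, {'position': [0.4431, 0.082, -0.004], 'confidence': 0.59}, {'position': [0.4802, -0.0667, 0.0001], 'confidence': 0.57}]
```

View pics/s4.png

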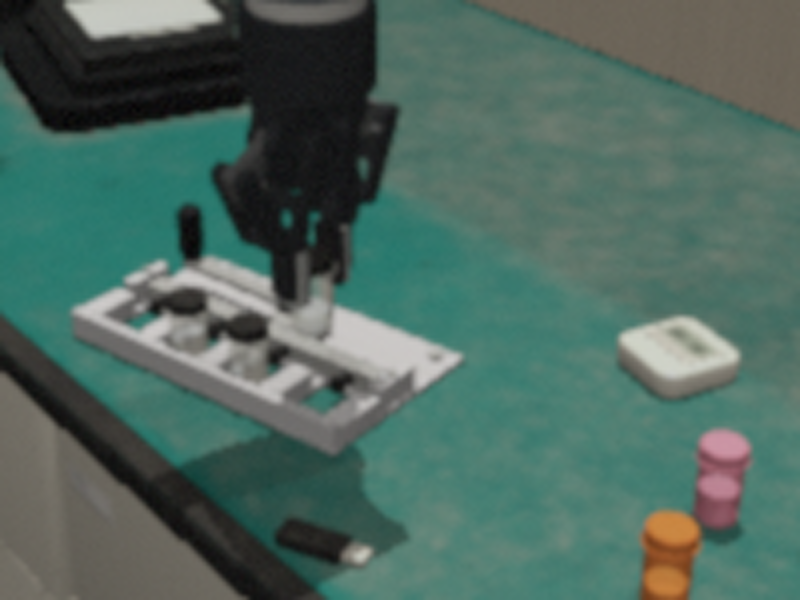

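The vial hangs over pocket 0 (crop (315,325), pocket at (325,395)), so lower it.

Emit:
{"name": "carry_out", "arguments": {"rows": [[[0.06, 0.05, 0.4], 0], [[0, 0, 0.6], 0], [[0, 0, 0.5], 0], [[0, 0, 0.4], 0], [[0, 0, 0.4], 0], [[0, 0, 0.25], 0], [[0, 0, 0.05], 0], [[0, 0, 0], 0]]}}

```text
clock: 10.68
tcp_pos: [0.4786, -0.0692, 0.0243]
tool_rot: [1.943, 2.468, 0.0]
wrist_force: [-2.1, 0.5, 7.0]
opening: 0.028
gripper_force: 20.7
```

```bash
python3 - <<'E'
from h import *
p=snapshot('scene');st()
print(models.tip_of(p,'spare_0')); 
E
```

```text
t 10.725 tcp [ 0.4786 -0.0693  0.0243] yang 0.2367 tilt [-0.0002  0.0003] op 0.02849987115636393 gf 20.666215681121685 F [-2.2  0.1  7.7] q [-0.17  0.58  2.04 -0.    0.52 -0.4 ]
[{'position': [0.6189, -0.3498, -0.0032], 'confidence': 0.68}, {'position': [0.5234, -0.3204, -0.0045], 'confidence': 0.62}, {'position': [0.5974, -0.2861, 0.0018], 'confidence': 0.49}, {'position': [0.4797, -0.067, 0.0022], 'confidence': 0.46}]
```

Emit:
{"name": "carry_out", "arguments": {"rows": [[[0, 0, 0], 0], [[0, 0, 0], 0], [[0, 0, 0], 0], [[0, 0, -0.3], 0], [[0, 0, -0.5], 0], [[0, 0, -1], 0], [[0, 0, -1], 0], [[-0.5, 0, -0.5], 0], [[-0.5, 0, 0], 0]], "fingers": 120}}

```text
clock: 11.9
tcp_pos: [0.4854, -0.0946, 0.1075]
tool_rot: [1.942, 2.466, 0.002]
wrist_force: [-0.7, -0.4, 0.2]
opening: 0.0454
gripper_force: 0.0
```

```bash
python3 - <<'E'
from h import *
p=snapshot('scene');V=cloud(p);st([.617,-.3505,.10],[.617,-.3505,.022])
def caps(V,lo=.037,hi=.058):
    m=((V[...,2]>lo)&(V[...,2]<hi)&(V[...,0]>.38)&(V[...,0]<.66)&(V[...,1]>-.42)&(V[...,1]<.1)).astype(np.uint8)
    k,l,s,cc=cv2.connectedComponentsWithStats(m)
    for i in range(1,k):
        if s[i,4]>=20:
            P=V[l==i]; P2=P[:,:2].astype(np.float32); print(s[i,4],((P.min(0)+P.max(0))/2).round(4),(P.max(0)-P.min(0)).round(4))
caps(V)
E
```

```text
t 11.95 tcp [ 0.4855 -0.0956  0.1068] yang 0.2362 tilt [-0.0014  0.0018] op 0.045350138221515665 gf 0.0 F [ 0.8 -1.6 -0.3] q [-0.22  0.43  2.   -0.    0.71 -0.45]
[0.617, -0.3505, 0.1] units [-11.14   2.73   0.29]
[0.617, -0.3505, 0.022] units [-11.14   2.72   3.41]
91 [0.4518 0.0321 0.0449] [0.0269 0.028  0.0145]
96 [ 0.4645 -0.0175  0.0451] [0.0275 0.0303 0.0155]
105 [ 0.4768 -0.0699  0.0449] [0.0279 0.0263 0.0153]
129 [ 0.5937 -0.2856  0.045 ] [0.0285 0.0285 0.0148]
140 [ 0.6166 -0.3497  0.0448] [0.0269 0.0275 0.0147]
158 [ 0.5184 -0.318   0.0446] [0.0257 0.0273 0.0147]
112 [ 0.4503 -0.3924  0.0395] [0.0236 0.0235 0.0048]
```

Emit:
{"name": "carry_out", "arguments": {"rows": [[[-1, 0.2, 0], 0], [[-1, 0.2, 0], 0], [[-1, 0.3, 0], 0], [[-1, 0.3, 0], 0], [[-1, 0.3, 0], 0], [[-1, 0.3, 0], 0], [[-1, 0.3, 0], 0], [[-1, 0.3, 0], 0], [[-1, 0.3, 0], 0], [[-1, 0.2, 0], 0], [[-1, 0, 0], 0], [[-0.1, 0, 0], 0]], "fingers": 60}}

```text
clock: 13.45
tcp_pos: [0.6144, -0.3491, 0.1046]
tool_rot: [-1.945, -2.465, 0.0]
wrist_force: [0.2, -0.3, -0.1]
opening: 0.065
gripper_force: 0.0
```

```bash
python3 - <<'E'
from h import *
st([.617,-.35,.022])
E
```

```text
t 13.45 tcp [ 0.6144 -0.3491  0.1046] yang 0.2346 tilt [ 0.001  -0.0012] op 0.06503342267134603 gf 0.0 F [ 0.2 -0.3 -0.1] q [-0.53  0.68  1.5  -0.    0.96 -0.77]
[0.617, -0.35, 0.022] units [-0.06  0.1   3.3 ]
```

Emit:
{"name": "carry_out", "arguments": {"rows": [[[-0.05, 0.1, 0.4], 0], [[0, 0, 0.8], 0], [[0, 0, 0.8], 0], [[0, 0, 0.8], 0], [[0, 0, 0.4], 0], [[0, 0, 0], 0], [[0, 0, 0], 0]]}}

```text
clock: 14.32
tcp_pos: [0.6183, -0.3483, 0.0269]
tool_rot: [1.943, 2.467, 0.0]
wrist_force: [0.1, 1.0, -0.1]
opening: 0.065
gripper_force: 0.0
```

Emit:
{"name": "carry_out", "arguments": {"rows": [[[0, 0, 0], 0], [[0, 0, 0], 0], [[0, 0, 0], 0], [[0, 0, 0], 0], [[0, 0, 0], 0]], "fingers": 255, "force": 20}}

```text
clock: 14.95
tcp_pos: [0.6182, -0.3484, 0.0271]
tool_rot: [1.943, 2.467, 0.0]
wrist_force: [-0.6, -1.2, 4.9]
opening: 0.028
gripper_force: 19.8
```

Emit:
{"name": "carry_out", "arguments": {"rows": [[[0, 0, -0.6], 0], [[0, 0, -1], 0], [[0, 0, -1], 0], [[0, 0, -1], 0], [[0, 0, -0.5], 0], [[1, -0.2, 0], 0], [[1, -0.2, 0], 0], [[1, -0.2, 0], 0], [[1, -0.2, 0], 0], [[1, -0.2, 0], 0], [[0, 0, 0], 0]]}}

```text
clock: 16.32
tcp_pos: [0.5634, -0.2311, 0.1291]
tool_rot: [-1.941, -2.469, 0.0]
wrist_force: [0.3, 0.2, -0.2]
opening: 0.028
gripper_force: 19.9
```

```bash
python3 - <<'E'
from h import *
st([.4425,.082,.1])
E
```

```text
t 16.325 tcp [ 0.5634 -0.2311  0.1291] yang 0.2382 tilt [ 0.0007 -0.0008] op 0.028015942192849797 gf 19.93768618121976 F [ 0.3  0.2 -0.2] q [-0.41  0.53  1.73  0.    0.88 -0.65]
[0.4425, 0.082, 0.1] units [13.31 -1.74  1.18]
```

Emit:
{"name": "carry_out", "arguments": {"rows": [[[1, -0.2, 0], 0], [[1, -0.2, 0], 0], [[1, -0.2, 0], 0], [[1, -0.2, 0], 0], [[1, -0.2, 0], 0], [[1, -0.2, 0], 0], [[1, -0.2, 0], 0], [[1, -0.2, 0], 0], [[1, -0.1, 0], 0], [[1, 0, 0], 0], [[1, 0, 0], 0], [[1, 0, 0], 0]]}}

```text
clock: 17.82
tcp_pos: [0.4522, 0.0504, 0.129]
tool_rot: [1.943, 2.468, 0.001]
wrist_force: [0.3, 0.0, -0.5]
opening: 0.0281
gripper_force: 19.9
```

Emit:
{"name": "carry_out", "arguments": {"rows": [[[1, 0, 0.3], 0], [[0.3, 0, 0.5], 0], [[0, 0, 0.3], 0], [[0, 0, 0], 0], [[0, 0, 0], 0]]}}

```text
clock: 18.45
tcp_pos: [0.4452, 0.0803, 0.1013]
tool_rot: [1.945, 2.467, -0.0]
wrist_force: [-0.2, 0.2, -0.2]
opening: 0.0281
gripper_force: 19.9
```

```bash
python3 - <<'E'
from h import *
p=snapshot('scene');V=cloud(p)
st([.4425,.082,.027])
t=ctrl.get_obs()['tcp_pos']; xr=np.array([.972,.235]); yr=np.array([-.235,.972])
d=V[...,:2]-t[:2]
m=(np.hypot(d[...,0],d[...,1])<.03)&(V[...,2]>t[2]-.024)&(V[...,2]<t[2]-.004)
P=V[m]
from scipy.optimize import least_squares
r=lambda c:np.hypot(P[:,0]-c[0],P[:,1]-c[1])-.0132
s=least_squares(r,t[:2],loss='soft_l1',f_scale=.001); print(m.sum(),s.x, (s.x[:2]-t[:2])@np.c_[xr,yr],np.abs(s.fun).mean())
for n in('spare_0','pocket_0'):print([(np.round(d['position'],3),round(d['confidence'],2)) for d in models.tip_of(p,n)])
E
```

```text
t 18.5 tcp [0.4452 0.0803 0.1014] yang 0.2358 tilt [-0.0001  0.0003] op 0.028264687375499628 gf 19.93763305959874 F [ 0.5  0.7 -0.5] q [ 0.15  0.39  2.09 -0.    0.66 -0.08]
[0.4425, 0.082, 0.027] units [ 0.09 -0.09  2.98]
62 [0.44658959 0.08188022] [0.00167755 0.00117808] 0.0011623461603242477
[(array([ 0.525, -0.319, -0.004]), 0.78), (array([ 0.479, -0.066, -0.001]), 0.75), (array([ 0.594, -0.285, -0.   ]), 0.5), (array([0.448, 0.078, 0.073]), 0.48)]
[(array([ 0.481, -0.068,  0.001]), 0.9), (array([ 0.442,  0.081, -0.003]), 0.79), (array([ 0.47 , -0.016, -0.001]), 0.75), (array([ 0.456,  0.035, -0.002]), 0.68)]
```

Emit:
{"name": "carry_out", "arguments": {"rows": [[[0.05, -0.1, 0.3], 0], [[0, 0, 0.6], 0], [[0, 0, 0.6], 0], [[0, 0, 0.6], 0], [[0, 0, 0.4], 0], [[0, 0, 0.3], 0], [[0, 0, 0.2], 0], [[0, 0, 0.05], 0], [[0, 0, 0], 0]]}}

```text
clock: 19.73
tcp_pos: [0.443, 0.0816, 0.0262]
tool_rot: [1.943, 2.467, 0.002]
wrist_force: [-1.5, -0.0, 15.1]
opening: 0.0281
gripper_force: 20.9
```

Emit:
{"name": "carry_out", "arguments": {"rows": [[[0, 0, 0], 0], [[0, 0, 0], 0], [[0, 0, 0], 0], [[0, 0, -0.3], 0], [[0, 0, -0.5], 0], [[0, 0, -1], 0], [[0, 0, -1], 0], [[0, 0, -0.5], 0], [[0, 0, 0], 0]], "fingers": 120}}

```text
clock: 20.85
tcp_pos: [0.4428, 0.0816, 0.1086]
tool_rot: [1.943, 2.467, 0.003]
wrist_force: [0.1, 0.6, -0.3]
opening: 0.0452
gripper_force: 0.0
```

```bash
python3 - <<'E'
from h import *
p=snapshot('scene');V=cloud(p);st([.504,.109,.1],[.504,.109,.031])
cv2.imwrite('pics/s5.png',cv2.cvtColor(cv2.resize(p['pixels'][150:260,220:350],None,fx=5,fy=5,interpolation=cv2.INTER_CUBIC),cv2.COLOR_RGB2BGR))
m=((V[...,2]>.037)&(V[...,2]<.058)&(V[...,0]>.38)&(V[...,0]<.66)&(V[...,1]>-.12)&(V[...,1]<.14)).astype(np.uint8)
k,l,s,cc=cv2.connectedComponentsWithStats(m)
for i in range(1,k):
  if s[i,4]>=20:
    P=V[l==i]; print(s[i,4],((P.min(0)+P.max(0))/2).round(4),(P.max(0)-P.min(0)).round(4))
for n in('spare_0','pocket_0','knob','cam_axis'):print([(np.round(d['position'],3),round(d['confidence'],2)) for d in models.tip_of(p,n)])
E
```

```text
t 20.9 tcp [0.4422 0.0815 0.1078] yang 0.2366 tilt [-0.0001  0.0008] op 0.04528108899882218 gf 0.0 F [-0.7  0.1  0.1] q [ 0.16  0.38  2.09 -0.    0.67 -0.08]
[0.504, 0.109, 0.1] units [0.49 2.66 0.31]
[0.504, 0.109, 0.031] units [0.49 2.66 3.07]
45 [0.505  0.1091 0.0476] [0.0171 0.0172 0.0206]
76 [0.4432 0.0795 0.0449] [0.0243 0.0255 0.0152]
88 [0.4519 0.0319 0.0451] [0.028  0.0278 0.0144]
99 [ 0.4649 -0.019   0.0448] [0.0276 0.0263 0.0156]
99 [ 0.4773 -0.069   0.0455] [0.0264 0.0279 0.0138]
[(array([ 0.594, -0.288,  0.002]), 0.82), (array([ 0.523, -0.321, -0.001]), 0.75), (array([ 0.443,  0.078, -0.004]), 0.67), (array([ 0.48 , -0.068,  0.002]), 0.66)]
[(array([ 0.469, -0.017, -0.   ]), 0.9), (array([ 0.443,  0.084, -0.002]), 0.89), (array([ 0.455,  0.034, -0.001]), 0.58), (array([ 0.481, -0.066,  0.002]), 0.56), (array([0.527, 0.019, 0.053]), 0.39)]
[(array([ 0.439,  0.079, -0.001]), 0.65)]
[(array([0.527, 0.02 , 0.053]), 0.85), (array([ 0.446,  0.002, -0.001]), 0.3)]
```

View pics/s5.png

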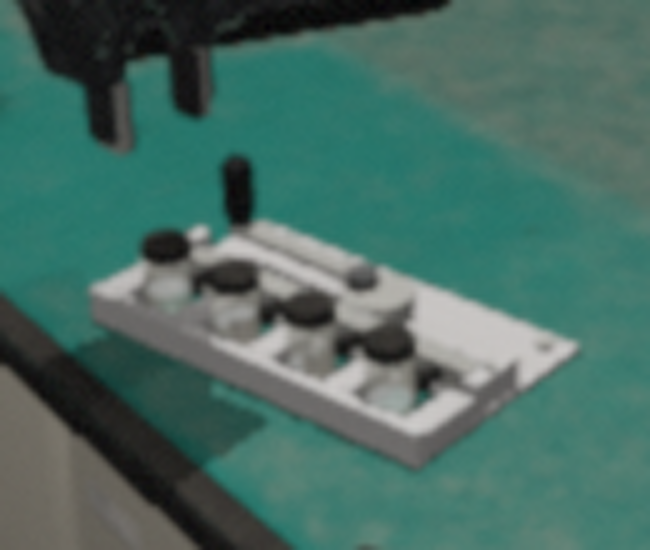

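All four vials stand upright in their pockets (crop (166,270), (235,300), (309,335), (389,370)), and the knob is at (238,190). Next I'll grip the knob.

Emit:
{"name": "carry_out", "arguments": {"rows": [[[0.25, 0.9, 0], 0], [[0.25, 0.9, 0], 0], [[0, 0.88, 0], 0], [[0, 0, 0.4], 0], [[0, 0, 0.7], 0], [[0, 0, 0.7], 0], [[0, 0, 0.7], 0], [[0, 0, 0.4], 0], [[0, 0, 0], 0]]}}

```text
clock: 22.22
tcp_pos: [0.5037, 0.1092, 0.0341]
tool_rot: [-1.943, -2.467, 0.002]
wrist_force: [0.6, -0.9, 0.6]
opening: 0.0453
gripper_force: 0.0
```

Emit:
{"name": "carry_out", "arguments": {"rows": [[[0, 0, 0], 0], [[0, 0, 0], 0], [[0, 0, 0], 0], [[0, 0, 0], 0], [[0, 0, 0], 0]], "fingers": 255, "force": 40}}

```text
clock: 22.85
tcp_pos: [0.505, 0.1095, 0.0357]
tool_rot: [1.943, 2.468, 0.002]
wrist_force: [-0.4, 0.7, 6.9]
opening: 0.0171
gripper_force: 39.5
```

```bash
python3 - <<'E'
from h import *
st([.526,.0215,.034])
E
```

```text
t 22.85 tcp [0.505  0.1095 0.0357] yang 0.2367 tilt [-0.      0.0014] op 0.017088719698443416 gf 39.5168131403625 F [-0.4  0.7  6.9] q [ 0.19  0.58  1.97  0.    0.59 -0.05]
[0.526, 0.0215, 0.034] units [-3.62 -0.01  0.07]
```

Emit:
{"name": "carry_out", "arguments": {"rows": [[[-0.017, 0.345, 0], 0.8], [[-0.017, 0.345, 0], 0.8], [[-0.017, 0.345, 0], 0.8], [[-0.017, 0.345, 0], 0.8], [[-0.017, 0.345, 0], 0.8], [[-0.017, 0.345, 0], 0.8], [[-0.017, 0.345, 0], 0.8], [[-0.017, 0.345, 0], 0.8], [[-0.017, 0.345, 0], 0.8], [[-0.017, 0.345, 0], 0.8], [[0, 0, 0], 0], [[0, 0, 0], 0]]}}

```text
clock: 24.35
tcp_pos: [0.5854, 0.0895, 0.0357]
tool_rot: [-2.864, -1.291, -0.001]
wrist_force: [-0.7, 2.5, 5.9]
opening: 0.0165
gripper_force: 39.6
```

```bash
cat >> h.py <<'E'
def lev():
    o=ctrl.get_obs(); t=o['tcp_pos'][:2]-np.array([.526,.0215]); a=.2355
    x=t@[np.cos(a),np.sin(a)]; y=t@[-np.sin(a),np.cos(a)]
    print('lever',np.arctan2(x,y),'r',np.hypot(x,y)); st()
E
python3 -c "
from h import *
lev()"
```

```text
lever 0.9532487867778352 r 0.09024140399543178
t 24.35 tcp [0.5854 0.0895 0.0357] yang -0.7238 tilt [0.0009 0.0002] op 0.016481457937016598 gf 39.58440012764186 F [-0.7  2.5  5.9] q [0.13 0.65 1.8  0.   0.69 0.85]
```

Emit:
{"name": "carry_out", "arguments": {"rows": [[[-0.017, 0.345, 0], 0.8], [[-0.017, 0.345, 0], 0.8], [[-0.017, 0.345, 0], 0.8], [[-0.017, 0.345, 0], 0.8], [[-0.017, 0.345, 0], 0.8], [[-0.017, 0.345, 0], 0.8], [[-0.007, 0.16, 0], 0.37], [[0, 0, 0], 0], [[0, 0, 0], 0], [[0, 0, 0], 0], [[0, 0, 0], 0]]}}

```text
clock: 25.72
tcp_pos: [0.613, 0.0425, 0.0357]
tool_rot: [-3.121, -0.355, -0.0]
wrist_force: [-1.7, 4.3, 6.3]
opening: 0.0165
gripper_force: 39.6
```

```bash
python3 - <<'E'
from h import *
lev()
p=snapshot('top'); q=snapshot('scene'); V=cloud(q)
a=cv2.resize(p['pixels'][190:275,230:335],None,fx=5,fy=5,interpolation=cv2.INTER_CUBIC)
b=cv2.resize(q['pixels'][150:260,220:350],None,fx=4,fy=4,interpolation=cv2.INTER_CUBIC)
h=cv2.vconcat([cv2.resize(a,(525,300)),cv2.resize(b,(525,300))]) if 0 else b
cv2.imwrite('pics/e.png',cv2.cvtColor(h,cv2.COLOR_RGB2BGR))
m=((V[...,2]>.037)&(V[...,2]<.058)&(V[...,0]>.38)&(V[...,0]<.5)&(V[...,1]>-.12)&(V[...,1]<.14)).astype(np.uint8)
k,l,s,cc=cv2.connectedComponentsWithStats(m)
for i in range(1,k):
  if s[i,4]>=20:
    P=V[l==i]; print(s[i,4],((P.min(0)+P.max(0))/2).round(4),(P.max(0)-P.min(0)).round(4))
for n in('cam_axis','pocket_0'):print([(np.round(d['position'],3),round(d['confidence'],2)) for d in models.tip_of(q,n)])
E
```

```text
lever 1.5689321478579619 r 0.08951707702844011
t 25.725 tcp [0.613  0.0425 0.0357] yang -1.3441 tilt [ 0.0003 -0.0007] op 0.016530374919694876 gf 39.635465817991644 F [-1.7  4.3  6.3] q [0.05 0.68 1.74 0.   0.72 1.39]
77 [0.4394 0.0785 0.0451] [0.0253 0.025  0.0157]
92 [0.4505 0.0311 0.0447] [0.0273 0.0266 0.0153]
94 [ 0.4629 -0.0195  0.045 ] [0.0288 0.0256 0.0149]
102 [ 0.4753 -0.0688  0.0453] [0.0294 0.0276 0.0162]
[(array([0.524, 0.023, 0.054]), 0.93)]
[(array([ 0.455,  0.034, -0.002]), 0.89), (array([ 0.479, -0.064,  0.002]), 0.71), (array([ 0.451, -0.398,  0.006]), 0.69), (array([ 0.469, -0.018, -0.002]), 0.63)]
```

View pics/e.png

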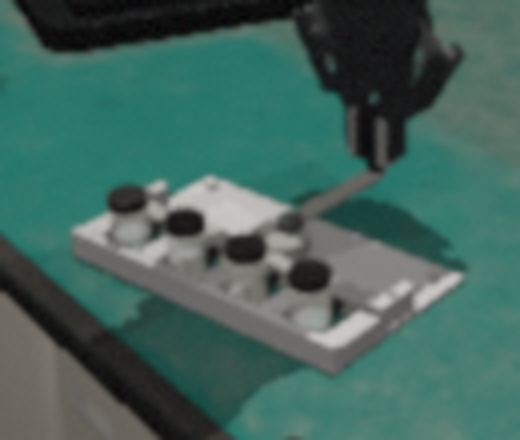

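The lever (crop (340,190)) points straight away from the bar, and all four vials are upright against the wall. I'm handing in.

```bash
python3 -c "
from h import *
print(job.sign_off()); lev()"
```

```text
the job is handed in; nothing more can be done
None
the job is handed in; nothing more can be done
```

The job is handed in, but no verdict came back: both spares stand upright in pockets 0 and 3, and the gripper is holding the cam lever at about 1.57 rad with all four vials against the wall.

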